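# Pass a sign panel through the width gauge

### The arm

A 7-joint arm with a two-finger parallel gripper is mounted at the origin on the work surface. World frame = base frame: x ahead of the robot, y to its left, z up, the work surface at z = 0. Lengths are in mm, angles in rad, forces in N, time in s.
With the tool pointing down it reaches from about 400 to 900 mm from the base axis. Payload 5.5 kg.
Tool frame: the origin (TCP) lies at the centre of the arm's flange, where the gripper is bolted on; the fingertips stand 173 mm ahead of it and the grasp point (between the pads) lies 155 mm ahead of it; z points along the fingers, y is the line along which they close (so a half turn about z gives the same grasp; the last joint's range is limited). The gripper opens to 85 mm and grips with 20 to 120 N. Pads are 22 mm wide; open, the fingers measure 114 mm over their backs; the gripper's body (76 mm by 85 mm) begins 54 mm behind the grasp point. The pads swing forward as they close: fully open they stand 13 mm farther back than shut.
Start: joints at [1.384, 0.501, -0.427, 1.55, 0.221, 1.138, -0.21], TCP at [282.635, -585.332, 404.71] pointing down, gripper open.
Joint ranges: [-2.88, 2.88], [-0.31, 2.03], [-1.54, 1.56], [0.2, 2.42], [-1.41, 4.55], [0.19, 2.02], [-2.57, 2.57]. Speed limits (rad/s): [2.57, 2.57, 3.14, 3.14, 3.14, 3.14, 3.14].

### API

Orientations are given as [roll, pitch, yaw] about the fixed x, y, z axes, in that order (R = Rz(yaw) Ry(pitch) Rx(roll)).
In Python, from station import arm gives the robot as it stands. The module is installed in compiled form; this text tells all that it offers. Calls block until the motion is done:
- arm.goto(position, orientation): joint-space move of the TCP to a pose.
- arm.move_linear(position, frame=None, vel=150, f_stop=None): straight line of the TCP; frame=None keeps the orientation; vel is the mean speed in mm/s. With f_stop (N) it stops when the force on the tool has changed by that much, and returns True; else False.
- arm.move_j(angles): joint-space move.
- arm.gripper_to(opening, f_grip=None): finger opening in mm; f_grip is the grip in N (None keeps the last); returns when the fingers have stopped.
- arm.hold(seconds).
- arm.inverse_kinematics(position, orientation): joint angles nearest the present ones, or None.
- arm.state(): the state.
- arm.read_camera(name): name is "scene" or "top" or "wrist"; returns (picture, depth): 384x512x3 uint8, red, green, blue; 384x512 float32, mm along the optical axis (not along the pixel's ray), 0 where there is no reading.
- arm.camera_model(name): a dict with "intrinsics" (3x3 intrinsics, pixels), "k1" (the pictures are not rectified: a ray, as slopes to the right and down, at radius r is drawn at 1 + k1 r^2 times it, then the intrinsics apply), "pose" (4x4, takes a point from camera to world coordinates); the wrist camera has in their place "tool_from_camera" (4x4, takes a point from camera to tool coordinates, whose origin is the TCP and whose axes are the flange's). Camera axes: x right, y down, z forward; pixel columns grow to the right and rows downward; lengths in mm; the calibration is good to about 2 mm. A picture is of the moment at which its call begins: read the wrist's pose just before it. camera_model takes no time and is no camera call.
A pose or a line that the arm cannot do raises arm.IKError and nothing moves.
- arm.finish_job(): hands the job in; it is judged then, once.
The state is a dict: "time": time; "qpos": joint angles; "joint_vel": joint speeds; "joint_efforts": joint torques, N m; "position": TCP position; "tcp_rot": TCP orientation; "ft_force": force on the tool from outside, world axes, zero at the start; "torque": the same for the moment, N m; "grip_width": finger opening in mm; "finger_force": force on a finger pad.
Only numpy, scipy, OpenCV 4.12 (cv2) and the standard library are available. Lean on these libraries where they do the work, as an engineer would, in place of code of your own. Each camera call takes 0.05 s, during which the arm holds its last target. There are 200 camera calls.

### The job

Check the width of the blue sign panel with the white face: push it with the fingers along the bench through the gap between the two fixed aluminium gauge blocks and on until the whole panel lies on the green mat beyond them. Keep it flat on the bench, never lifting or tipping it, and do not disturb the jar, the small round dot or the orange clamp; finish clear of everything.

Things in the scene. Friction and masses are not known exactly. Their poses are not given: they have to be found in the camera images.
- panel: Loose sign panel, a rounded slab 92 (its x) by 120 (its y) by 30 mm high, corners rounded to 14 mm in plan, blue sides, white top; about 0.25 to 0.5 kg, slides flat on the bench. Too wide to grip. Origin: centre of its underside; z up. It starts on the dark grey mat, up to about 35 mm off the line through the gap and up to 0.36 rad askew to the gauge; its y is the way it goes through (92 mm wide into the 97 mm gap). Both ends are alike.
- gauge: Fixed gauge: two aluminium blocks on the bench, each 40 (x) by 50 (y) by 32 mm high, 97 mm apart, with the four inner vertical edges rounded to 12 mm. Origin: middle of the gap on the bench; y runs along the gap (the way through), x across it, block inner faces at x = +-48.5 mm. Nothing between the blocks or over them.
- mat: Green mat, flat on the bench (under 1 mm, nothing to catch on), 140 (its x) by 165 (its y) mm; origin at its centre, axes parallel to the gauge's. It lies 180 mm from the gauge along the gauge's y, centred on the line through the gap, on the +y or -y side; a like-sized dark grey mat, where the panel starts, lies on the other side.
- corner0 (a point): Point on the panel's rounded outline at its +x +y corner (x 41.9, y 55.9 mm in the panel's frame), at the underside
- corner1 (a point): The same at its +x -y corner
- corner2 (a point): The same at its -x -y corner
- corner3 (a point): The same at its -x +y corner
- jar: Bystander: upright jar of polish with a yellow label and black lid, 56 mm across, 62 mm high; origin at the centre of its underside
- dot: Bystander: small round sign piece, blue with a white top, 48 mm across, 30 mm high; origin at the centre of its underside
- clamp: Bystander: orange bar clamp lying on the bench, dark steel bar 150 mm along its y, about 54 by 150 mm in all, 26 mm high; origin at the bench near its middle
Things that resemble listed ones, but are neither listed nor needed, are in the scene too. Of the things that look like the panel, the largest one is meant.

How it is judged:
By the outcome, as a careful person would: the job done as asked, in the order asked, and still so for the second after the job is handed in, with the robot touching nothing.
It also fails if it takes over 67 s, if anything falls off the work surface, if the arm or the gripper's body presses on something with over 40 N, if the wrist force passes 120 N, or if a joint passes its speed limit or range.

## Working session

There is one attempt and no reset: what is moved stays moved. The work goes in short steps, each a Python script; the robot and the scene stay as the last script left them, time stands still between calls to the robot, and variables do not carry over. Pictures are saved under pics/ and viewed, at most 10 in all, crops included, and the job is handed in when it is done.

```bash
mkdir -p pics; python3 - <<'E'
from station import arm
import cv2,numpy as np
for n in("top","scene"):
    p,d=arm.read_camera(n); cv2.imwrite(f"pics/{n}0.png",p[...,::-1]); np.save(f"{n}_d.npy",d)
    m=arm.camera_model(n); print(n,m["intrinsics"],m["k1"],m["pose"])
m=arm.camera_model("wrist");print(m)
s=arm.state();print(s["time"],s["position"],s["tcp_rot"])
E
```

```text
top [[397.15601276   0.         256.85457363]
 [  0.         397.15601276 195.99581063]
 [  0.           0.           1.        ]] 0.04156994949003605 [[ 1.92984933e-02 -9.91941921e-01  1.25214991e-01  4.72673318e+02]
 [-9.99812193e-01 -1.93687128e-02  6.56716435e-04  1.31915846e+01]
 [ 1.77382864e-03 -1.25204148e-01 -9.92129414e-01  8.56149955e+02]
 [ 0.00000000e+00  0.00000000e+00  0.00000000e+00  1.00000000e+00]]
scene [[484.60331124   0.         258.85320302]
 [  0.         484.60331124 187.27372518]
 [  0.           0.           1.        ]] -0.0569724008527588 [[-4.66516606e-01  7.34252988e-01 -4.93188409e-01  1.09214019e+03]
 [ 8.84511305e-01  3.86372075e-01 -2.61450512e-01  3.14150344e+02]
 [-1.41659087e-03 -5.58201729e-01 -8.29704058e-01  9.10830799e+02]
 [ 0.00000000e+00  0.00000000e+00  0.00000000e+00  1.00000000e+00]]
{'intrinsics': array([[278.55660679,   0.        , 251.14419506],
       [  0.        , 278.55660679, 195.71096593],
       [  0.        ,   0.        ,   1.        ]]), 'k1': 0.014817399352260284, 'tool_from_camera': array([[ 1.07820241e-03, -9.65685177e-01, -2.59713257e-01,
         6.35411928e+01],
       [ 9.99999409e-01,  1.07728986e-03,  1.45848997e-04,
         1.14826204e+00],
       [ 1.38942245e-04, -2.59713261e-01,  9.65685768e-01,
         2.91534567e+01],
       [ 0.00000000e+00,  0.00000000e+00,  0.00000000e+00,
         1.00000000e+00]])}
0.1 [ 282.43805032 -585.09901509  403.78624794] [-3.13990666e+00 -6.35289170e-05  4.49855214e-01]
```

View pics/top0.png

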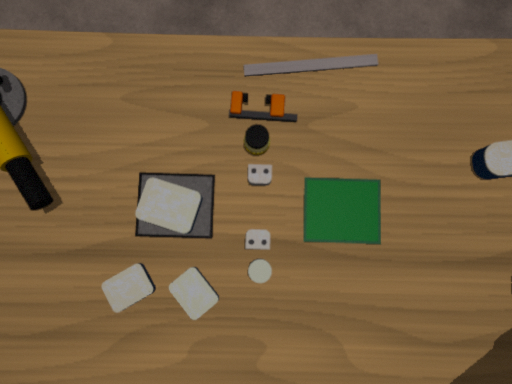

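View pics/scene0.png

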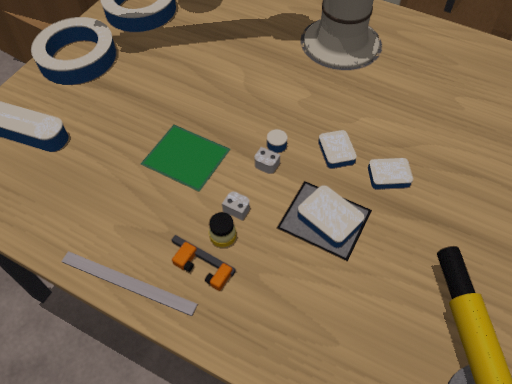

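The top view shows the panel at about (168,205) on the dark mat. The gauge blocks are at (260,174) and (258,239), and the green mat is at (342,210), so the push runs toward -y. The jar (257,140), clamp (264,105) and dot (260,271) lie either side of the gauge. Next I'll compute their poses.

```bash
cat > h.py <<'E'
from station import arm
import cv2,numpy as np
def rays(px,m):
    K=m["intrinsics"]; D=np.array([m["k1"],0,0,0,0])
    u=cv2.undistortPoints(np.asarray(px,float).reshape(-1,1,2),K,D).reshape(-1,2) if 0 else None
    q=(np.asarray(px,float).reshape(-1,2)-K[:2,2])/[K[0,0],K[1,1]]
    s=q.copy()
    for _ in range(20): s=q/(1+m["k1"]*(s**2).sum(1,keepdims=True))
    return np.c_[s,np.ones(len(s))]
def plane(px,m,z,T=None):
    T=m["pose"] if T is None else T
    r=rays(px,m)@T[:3,:3].T; o=T[:3,3]
    return (o+r*((z-o[2])/r[:,2])[:,None])[:,:2]
def comps(mask,amin):
    n,l,s,c=cv2.connectedComponentsWithStats(mask.astype(np.uint8))
    return [(s[i,4],c[i],l==i) for i in range(1,n) if s[i,4]>=amin]
def rect(mask,m,z,T=None):
    c=max(cv2.findContours(mask.astype(np.uint8),0,1)[0],key=cv2.contourArea)
    w=plane(c.reshape(-1,2),m,z,T).astype(np.float32)
    return cv2.minAreaRect(w)
E
sed -i '/undistortPoints/d' h.py
python3 - <<'E'
from h import *
p=cv2.imread("pics/top0.png"); m=arm.camera_model("top")
hsv=cv2.cvtColor(p,cv2.COLOR_BGR2HSV)
for nm,mask,z,a in (("green",cv2.inRange(hsv,(45,100,40),(80,255,255))>0,0,500),("white",cv2.inRange(hsv,(0,0,130),(180,70,255))>0,30,100),("orange",cv2.inRange(hsv,(5,200,150),(15,255,255))>0,20,50),("dark",cv2.inRange(hsv,(0,0,0),(180,255,60))>0,0,200)):
    for A,c,k in comps(mask,a): print(nm,A,c.round(),[np.round(v,1) for v in rect(k,m,z)])
E
```

```text
green 4694 [342. 210.] [array([ 554. , -170.1]), array([160.7, 136.5]), np.float64(89.2)]
white 781 [500. 157.] [array([ 670. , -489.3]), array([52.8, 74.6]), np.float64(86.9)]
white 372 [259. 173.] [array([626. ,   9.1]), array([38.6, 48.7]), np.float64(1.1)]
white 2442 [168. 205.] [array([555. , 199.4]), array([118.7,  91.3]), np.float64(73.3)]
white 406 [258. 239.] [array([487.4,  10.7]), array([41.1, 47.7]), np.float64(1.1)]
white 439 [260. 271.] [array([422.6,   5.3]), array([44.2, 47.1]), np.float64(1.1)]
white 1505 [127. 288.] [array([385.2, 273.4]), array([68.3, 89.1]), np.float64(31.1)]
white 1495 [193. 293.] [array([376. , 139.9]), array([89.6, 67.8]), np.float64(40.5)]
orange 161 [236. 101.] [array([785.2,  63.3]), array([42.9, 17.5]), np.float64(1.4)]
orange 215 [277. 104.] [array([782.4, -27.3]), array([42.9, 24. ]), np.float64(0.7)]
dark 308 [ 13. 108.] [array([776.1, 554.4]), array([104.3,  53.3]), np.float64(5.0)]
dark 430 [263. 116.] [array([760.8,   4.5]), array([149.4,  17.7]), np.float64(87.2)]
dark 462 [257. 137.] [array([713.5,  17.1]), array([52.2, 50.9]), np.float64(1.1)]
dark 453 [482. 166.] [array([ 652.1, -484.2]), array([86.7, 57.8]), np.float64(37.9)]
dark 1478 [ 29. 182.] [array([605.2, 498. ]), array([133. ,  72.8]), np.float64(37.6)]
dark 628 [178. 205.] [array([558.3, 190.1]), array([164.4, 138.2]), np.float64(89.7)]
dark 202 [504. 343.] [array([ 292.9, -492.8]), array([33.5, 37.6]), np.float64(85.5)]
```

```bash
cat >> h.py <<'E'
O=np.array([556.5,9.9]); YAW=-0.012
Rg=np.array([[np.cos(YAW),-np.sin(YAW)],[np.sin(YAW),np.cos(YAW)]])
def g2w(x,y,z): return np.r_[O+Rg@[x,y],z]
def w2g(p): return (np.asarray(p)[:2]-O)@Rg
def lin(x,y,z,vel=100,f=None): return arm.move_linear(list(g2w(x,y,z)),vel=vel,f_stop=f)
def panel(name=None):
    p,_=arm.read_camera("top"); p=p[...,::-1].copy(); m=arm.camera_model("top")
    if name: cv2.imwrite("pics/"+name,p)
    k=cv2.inRange(cv2.cvtColor(p,cv2.COLOR_BGR2HSV),(0,0,130),(180,70,255))>0
    for A,c,k in comps(k,1500):
        r=rect(k,m,30)
        if A>1700 and c[0]<450: print("panel",A,w2g(r[0]).round(1),np.round(r[1],1),round(r[2]-np.degrees(YAW),1))
def down(x,y,z0):
    """touch the bench, back off 7 mm; returns TCP z"""
    lin(x,y,z0,150); t=lin(x,y,170,25,4); z=arm.state()["position"][2]
    print("touch",t,round(z,1)); lin(x,y,z+7,60); return z+7
E
python3 - <<'E'
from h import *
arm.gripper_to(60)
P=g2w(100,192,300)
best=None
for yw in(YAW,YAW+np.pi):
    q=arm.inverse_kinematics(list(P),[np.pi,0,yw]); print(yw,None if q is None else np.round(q,2))
for yw in(YAW+np.pi/2,YAW-np.pi/2):
  for y in(280,-60,-120):
    q=arm.inverse_kinematics(list(g2w(0,y,185)),[np.pi,0,yw]); print(yw,y,None if q is None else np.round(q,2))
arm.goto(list(P),[np.pi,0,YAW])
z=down(100,192,205)
np.save("z60.npy",z)
s=arm.state();print(s["time"],s["position"],s["ft_force"])
panel()
E
```

```text
-0.012 [ 0.17  0.78 -0.79  1.52  0.59  1.1  -2.33]
3.129592653589793 [ 0.27  0.87 -0.99  1.51  0.76  1.18  0.71]
1.5587963267948965 280 [-0.01  0.84 -0.72  1.72  0.7   0.86 -1.06]
1.5587963267948965 -60 [ 0.61  0.76 -0.75  1.91  0.73  0.77 -0.57]
1.5587963267948965 -120 [ 0.69  0.76 -0.71  1.89  0.7   0.77 -0.43]
-1.5827963267948966 280 [ 0.28  1.23 -1.31  1.71  1.25  1.28  1.79]
-1.5827963267948966 -60 [-0.75  1.01  1.12  1.95 -1.14  1.   -2.21]
-1.5827963267948966 -120 [-0.63  1.02  1.12  1.93 -1.13  1.01 -2.11]
touch False 170.2
6.15 [659.19341505 200.92314056 178.16943553] [-0.79948411  0.09737833  0.12443622]
```

```bash
python3 - <<'E'
from h import *
lin(100,192,172,60)
print(lin(46,192,172,50,25)); s=arm.state();print(w2g(s["position"]),s["ft_force"])
lin(80,192,172,120); lin(80,192,260,150)
lin(130,100,300,200)
panel("top1.png"); print(arm.state()["time"])
E
```

```text
False
[ 46.10499544 191.81030715] [-0.49096547 -0.31628982  0.33552652]
panel 15179 [163.1 -16.7] [727.3 138.4] 40.6
panel 2458 [-19.2 183.7] [119.4  92.2] 79.9
9.6083
```

View pics/top1.png

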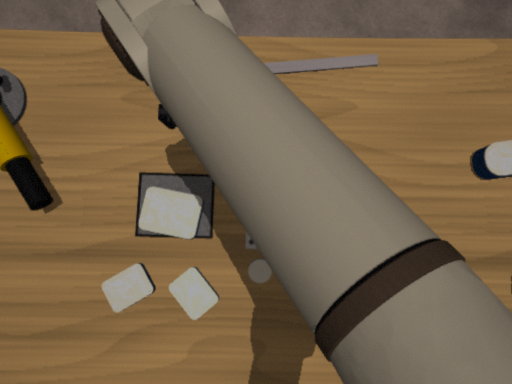

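Top view: the panel at about (171,211) is partly turned. It measures 19 mm off the line and 10° askew. Next I push from the −x side, which turns it further the same way.

```bash
python3 - <<'E'
from h import *
arm.gripper_to(70)
lin(80,178,270,250); lin(-99,178,270,250); lin(-99,178,171,150)
print(lin(-52,178,170,50,25)); s=arm.state();print(w2g(s["position"]),s["ft_force"])
lin(-90,178,170,120); lin(-90,178,270,150); lin(130,178,300,250); lin(130,100,300,200)
panel(); print(arm.state()["time"])
E
```

```text
False
[-51.81151988 178.15143224] [-0.36600059  1.19113609  0.06569114]
panel 2026 [ 40.2 -53.8] [362.9  65.2] 35.6
panel 2232 [  5.3 191.8] [117.5  91. ] 89.6
16.1
```

```bash
python3 - <<'E'
from h import *
lin(95,190,280,250); lin(95,190,170,150)
print(lin(57.3,190,170,40,25)); s=arm.state();print(w2g(s["position"]))
lin(90,190,170,120); lin(90,190,290,150)
arm.gripper_to(45)
arm.goto(list(g2w(0,290,290)),[np.pi,0,YAW+np.pi/2])
z=down(0,290,195); np.save("z45.npy",z)
panel("top2.png"); print(arm.state()["time"])
E
```

```text
False
[ 57.41091793 189.96080155]
touch True 171.4
23.4333
```

View pics/top2.png

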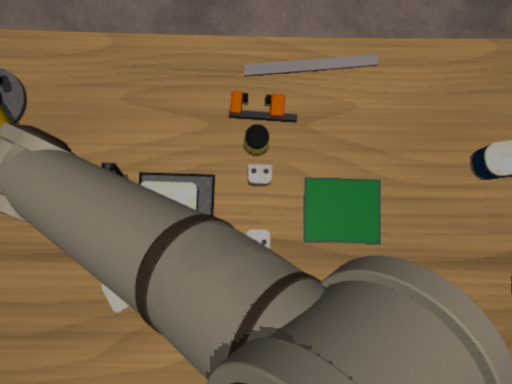

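The top view shows the arm over the −x side of the panel, whose visible edge at (168,182) looks square to the mat. Next I push to just short of the gap and check with the scene camera.

```bash
python3 - <<'E'
from h import *
z=float(np.load("z45.npy"))
print(lin(0,176,z,70,25)); s=arm.state();print(w2g(s["position"]),s["ft_force"],s["time"])
p,_=arm.read_camera("scene"); cv2.imwrite("pics/s1.png",cv2.resize(p[60:300,180:420,::-1],None,fx=2.5,fy=2.5))
p=p[...,::-1].copy(); m=arm.camera_model("scene")
k=cv2.inRange(cv2.cvtColor(p,cv2.COLOR_BGR2HSV),(0,0,130),(180,70,255))>0
for A,c,kk in comps(k,100):
    r=rect(kk,m,30); print(A,c.round(),w2g(r[0]).round(1),np.round(r[1],1),round(r[2]-np.degrees(YAW),1))
E
```

```text
False
[-6.47197320e-02  1.76083207e+02] [ 0.67464492  0.55408209 -0.85049647] 25.2083
631 [133.   8.] [-373.7 -608.6] [ 77.8 213.5] 27.3
5339 [340.  54.] [-492.3   -5. ] [480.6 174.4] 45.0
1902 [71. 44.] [-169.6 -668.3] [221.5 224.1] 27.0
1498 [ 28. 121.] [ 112.3 -574.5] [ 73.3 199.9] 9.2
270 [266. 157.] [-71.1   0.5] [51.1 40.9] 90.3
981 [391. 171.] [-170.3  266.1] [69.5 90.7] 32.0
1506 [288. 198.] [ -1.7 103.4] [116.9  93.7] 90.0
336 [236. 201.] [66.   0.4] [41.6 50.5] 0.9
1752 [130. 283.] [328.9 -94.6] [ 25. 292.] 6.5
```

View pics/s1.png

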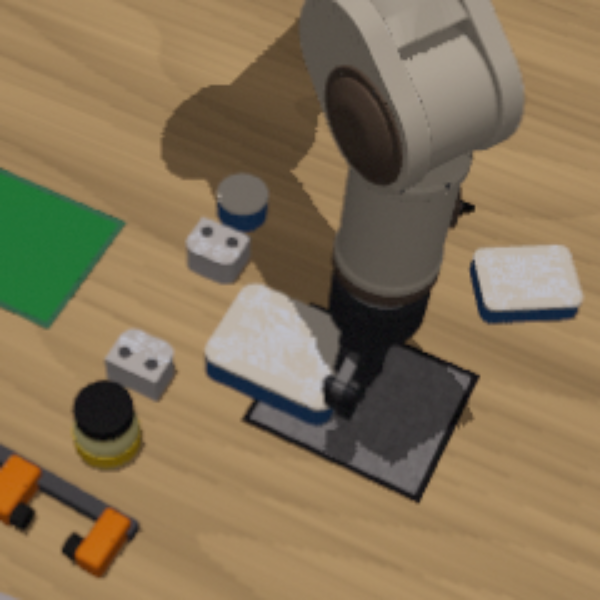

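The scene view shows the panel, at crop (275,345), square and within about 1 mm of the gap centre between the blocks at (218,250) and (140,362). Now I push it through.

```bash
python3 - <<'E'
from h import *
z=float(np.load("z45.npy"))
t=lin(0,40,z,50,20); s=arm.state();print(t,w2g(s["position"]),s["ft_force"],s["time"])
if not t:
    t=lin(0,-107,z,60,20); s=arm.state();print(t,w2g(s["position"]),s["ft_force"],s["time"])
p,_=arm.read_camera("scene"); cv2.imwrite("pics/s2.png",p[...,::-1])
E
```

```text
False [-3.25797589e-02  4.01038743e+01] [-0.09293752  0.08674625 -0.5677604 ] 28.125
False [ 1.66111424e-02 -1.06851387e+02] [ 0.56520284  2.03560992 -0.49036013] 30.725
```

View pics/s2.png

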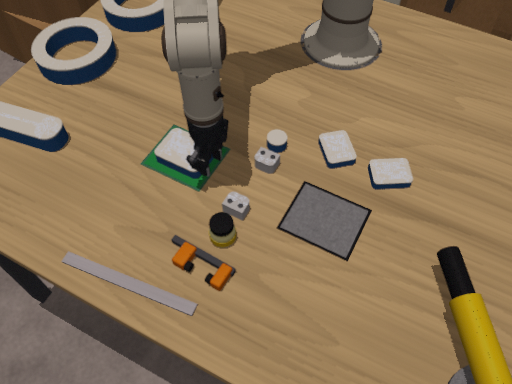

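The scene view shows the panel at about (183,152), through the gauge and on the green mat. I'll back off, lift clear and check.

```bash
python3 - <<'E'
from h import *
z=float(np.load("z45.npy"))
lin(0,-85,z,60); lin(0,-85,330,150); lin(0,200,330,250)
arm.hold(.3)
panel("top3.png"); s=arm.state(); print(s["time"],s["ft_force"])
p,_=arm.read_camera("scene"); cv2.imwrite("pics/s3.png",p[...,::-1])
m=arm.camera_model("scene"); hsv=cv2.cvtColor(p[...,::-1].copy(),cv2.COLOR_BGR2HSV)
for z,k in((30,cv2.inRange(hsv,(0,0,130),(180,70,255))),(0,cv2.inRange(hsv,(45,100,40),(80,255,255)))):
    for A,c,kk in comps(k>0,250):
        r=rect(kk,m,z)
        if abs(w2g(r[0])[0])<100: print(A,w2g(r[0]).round(1),np.round(r[1],1),round(r[2]-np.degrees(YAW),1))
E
```

```text
panel 2488 [   0.5 -179. ] [118.9  91.6] 89.7
34.0917 [-0.39156596 -0.08088872 -1.0358607 ]
1623 [  -1.1 -177.5] [121.3  93.3] 90.2
276 [-71.1   0.6] [51.2 40.9] 90.4
340 [66.   0.6] [41.6 50.8] 0.9
971 [  -1.8 -178.8] [161.8 135.9] 90.0
```

View pics/top3.png

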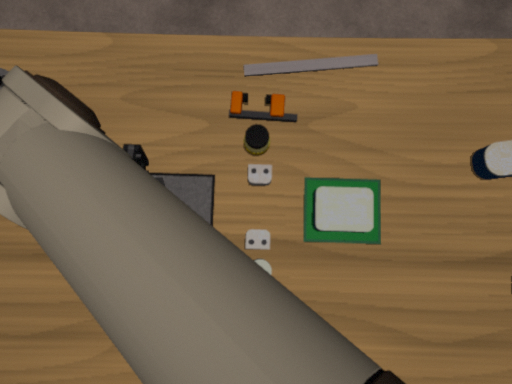

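The panel at (344,209) lies fully on the green mat, centred within about 2 mm. The jar, clamp and dot are where they started, and the arm is clear.

```bash
python3 -c "
from station import arm
print(arm.finish_job())"
```

```text
the job is handed in; nothing more can be done
None
```

The panel went flat through the gauge without jamming and lies fully on the green mat, within about 2 mm of centre; the jar, dot and clamp did not move, the arm is clear, and the job was handed in at about 34 s.

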